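# Load the knee parts into their assembly fixtures

### The arm

A 6-joint arm with a two-finger parallel gripper is mounted at the origin on the work surface. World frame = base frame: x ahead of the robot, y to its left, z up, the work surface at z = 0. Lengths are in mm, angles in rad, forces in N, time in s.
With the tool pointing down it reaches from about 300 to 775 mm from the base axis. Payload 14.6 kg.
Tool frame: the origin (TCP) lies on the centre line of the jaws, within the pads' length; the fingertips stand 14 mm ahead of it and the grasp point (between the pads) lies 5 mm behind it; z points along the fingers, y is the line along which they close (so a half turn about z gives the same grasp; the last joint's range is limited). The gripper opens to 94 mm and grips with 3 to 60 N. Pads are 16 mm wide; open, the fingers measure 119 mm over their backs; the gripper's body (75 mm by 177 mm) begins 78 mm behind the grasp point.
Start: joints at [1.149, 0.3, 1.521, -0, 1.321, -0.067], TCP at [191.068, 515.735, 219.446] pointing down, gripper open.
Joint ranges: [-3.03, 3.03], [-0.79, 2.21], [0.23, 2.52], [-1.04, 4.18], [0, 3.07], [-2.55, 2.55]. Speed limits (rad/s): [2.22, 2.22, 2.57, 3.14, 3.14, 3.14].

### API

Orientations are given as a unit quaternion [w, x, y, z].
In Python, from cell import * gives the robot as it stands.
- The arm moves only by the tool carry_out, never from a script. Its argument "commands" is text: rows parted by semicolons, each of 5 numbers parted by spaces: the shift along the world's x, y, z in m, then the turn about the world's z in degrees, then the finger opening in m, from 0 to 0.094. In form: x y z roll grip; .... A call has exactly 5 rows; each row shifts and turns the commanded pose from where the row before left it; what a row does not reach is not made up. A row lasts 1/10 s, in which the tool goes at most 50 mm and 8.59 degrees, less where a joint would pass 70% of its speed; a pose out of reach is approached as far as the arm can. A call with a gripper value outside its range is refused whole. The fingers move at their own pace and stop on an object; "force" is the grip in N (left out, the last holds). Time passes only in rows, so rows that do not move let the fingers close, or fill a call up. It gives the time, the measured TCP pose, the force, the opening and the grip force at its end, in the units of the state.
- sense(): the state, without advancing time (a new reading comes with each control period).
- read_camera(name): name is "scene" or "top" or "wrist"; returns the picture (400x640x3 uint8, red, green, blue); there is no depth.
- camera_params(name): a dict with "camera_matrix" (3x3 intrinsics, pixels), "k1" (the pictures are not rectified: a ray, as slopes to the right and down, at radius r is drawn at 1 + k1 r^2 times it, then the intrinsics apply), "rvec" (rotation vector, rad) and "tvec" (3), from world to camera coordinates, as OpenCV has them. Camera axes: x right, y down, z forward; pixel columns grow to the right and rows downward; lengths in mm; the calibration is good to about 2 mm. A picture is of the moment at which its call begins: read the wrist's pose just before it. camera_params takes no time and is no camera call; for the wrist camera it gives the pose at the moment of the call.
- hand_in(): hands the job in; it is judged then, once.
The state is a dict: "time_s": time; "joints": joint angles; "joint_vel": joint speeds; "effort": joint torques, N m; "tool_pos": TCP position; "tool_rot": TCP orientation; "ft_force": force on the tool from outside, world axes, zero at the start; "ft_torque": the same for the moment, N m; "grip_width": finger opening in mm; "grip_force": force on a finger pad.
Only numpy, scipy, OpenCV 4.12 (cv2) and the standard library are available. Lean on these libraries where they do the work, as an engineer would, in place of code of your own. Each camera call takes 0.05 s, during which the arm holds its last target. There are 200 camera calls.

### The job

Load the four loose knee-joint parts into the fixture made for each: lay the bronze axle in the V-blocks on the slide's carriage, set the black ceramic race flat on the ring outline of the round white pad, drop the sky blue clamp ring over the white post so that it lies flat on the base, and stand the frosted hinge shell on its base between the four corner stops of its nest. Leave the jar and the screwdriver where they are.

Things in the scene. Friction and masses are not known exactly. Their poses are not given: they have to be found in the camera images.
- axle: Loose bronze knee axle, 98 mm long, 190 g: a round shaft of 16 mm diameter and 74 mm length between two square ends (18 x 18 mm, 12 mm long each). It lies on the bench on a flat of its square ends. Origin at its middle, on its axis, 9 mm above the bench at the start; x runs along the axle. Both ends are alike.
- race: Loose black ceramic bearing race, a plain ring lying flat: outer diameter 56 mm, bore 38 mm, 16 mm high, 60 g. Origin at the centre of its underside, z up. Grip it across its outside.
- clamp_ring: Loose sky blue aluminium clamp ring lying flat: outer diameter 62 mm, bore 46 mm, 14 mm high, 60 g; a split lug 22 mm wide sticks out on its +x side to 41 mm from the centre. Origin at the bore's centre on the underside, z up. Grip it across its outside along its own y, clear of the lug. Any turn is right on the post.
- hinge_shell: Loose frosted whitish polymer hinge shell, 60 g, standing on its flat base: 76 mm long (x), 46 mm wide (y), 32 mm high, open on top; two upright cheeks along x, with round ears and bronze-rimmed axle holes at the +x end. Origin at the centre of its underside, z up. Grip it across the cheeks (along y) at the middle.
- carriage: Axle's place: carriage 84 x 58 mm on a fixed steel dovetail slide (230 x 50 mm), slides along x (4 N friction). Origin: centre of its top face, 27 mm above bench, z up. Two V-blocks, 10 mm thick (x), 40 wide, 23 high, at x = -23 and +23 mm, 36 mm gap between; 90 deg grooves along x, 30 mm wide. Seated axle: along x either way, axis 19 mm above origin, square ends outside the blocks, 9 mm end play.
- race_pad: Place for the race: round whitish polymer pad, 88 mm across on a 94 mm aluminium disc, with the ring-shaped outline of the race drawn in dark grey at its centre; fixed to the bench. Origin at the centre of its underside on the bench; the pad's flat top is 9 mm above it.
- ring_post: Clamp ring's place: dark steel base disc, 84 mm across, 10 mm thick, with an upright white post at its centre, 30 mm in diameter, tapered nose, reaching 38 mm above the bench; fixed. Origin at the centre of its underside on the bench. The ring goes over the post (8 mm play all round) and lies flat on the base, 10 mm above the bench.
- shell_nest: Hinge shell's place: aluminium plate 110 (x) x 80 x 8 mm, fixed to the bench, with four black L-shaped corner stops 12 mm high above it; between them is 94 x 64 mm for the shell, and the middle 58 mm of both long sides is open for the fingers. Origin at the centre of its underside on the bench. The shell stands on the plate, 8 mm above the bench, its length along x, either way round.
- jar: Bystander: small closed jar with an orange lid, 40 mm in diameter, 45 mm high, standing among the parts. Origin at the centre of its underside.
- driver: Bystander: screwdriver with a yellow handle, 150 mm long, handle 26 mm thick, lying on the bench. Origin under its middle at bench height, x along it towards the blade.
There are look-alikes about, which are no part of the job. Of the things like the hinge_shell, leave any that is orange; of the rest the larger one is meant. Several things have the shape of the race; the one meant has the colours described above.

How it is judged (in metres and radians):
At the end, for the whole second after the job is handed in: All released, at rest: axle seated in both V-blocks, within 12 mm along, 8 mm across, 5 mm height, 0.15 rad; race flat on the pad, clamp ring flat on the base round the post, both within 12 mm of centre; shell flat on the plate between the stops, within 14 mm and 0.3 rad, either way round (x of axle in the frame of carriage between -0.012 and 0.012 m and y of axle in the frame of carriage between -0.008 and 0.008 m and z of axle in the frame of carriage between 0.0143 and 0.0243 m and angle between the x axis of axle and the x axis of carriage, either way round below 0.15 rad and horizontal distance between race and race_pad below 0.012 m and z of race in the frame of race_pad between 0.005 and 0.013 m and angle between each of race, clamp_ring, hinge_shell's own z axis and vertical below 0.12 rad and horizontal distance between clamp_ring and ring_post below 0.012 m and z of clamp_ring in the frame of ring_post between 0.006 and 0.014 m and horizontal distance between hinge_shell and shell_nest below 0.014 m and z of hinge_shell in the frame of shell_nest between 0.004 and 0.012 m and angle between the x axis of hinge_shell and the x axis of shell_nest, either way round below 0.3 rad and linear speed of each of axle, race, clamp_ring, hinge_shell below 0.02 m/s and angular speed of each of axle, race, clamp_ring, hinge_shell below 0.2 rad/s); the robot touches nothing.
It fails at once if the jar is pushed more than 25 mm or knocked over (distance of jar from where it was at the start of the episode above 0.025 m or angle between jar's own z axis and vertical above 0.5 rad).
It fails at once if the screwdriver is pushed more than 25 mm (distance of driver from where it was at the start of the episode above 0.025 m).
It also fails if it takes over 104 s, if anything falls off the work surface, if the arm or the gripper's body presses on something with over 40 N, if the wrist force passes 120 N, or if a joint passes its speed limit or range.

## Working session

There is one attempt and no reset: what is moved stays moved. The work goes in short steps, Python scripts to look and compute and a tool call to move; the robot and the scene stay as the last step left them, time stands still between calls to the robot, and variables do not carry over. Pictures are saved under pics/ and viewed, at most 14 in all, crops included, and the job is handed in when it is done.

Besides the shell and the picture viewer there is one more tool, called after "Emit:" in YAML: its name, and indented under it one key for each argument. carry_out: Moves the arm, as the interface text tells. Its arguments: {"type":"object","properties":{"commands":{"type":"string"},"force":{"type":"number"}},"required":["commands"]}

```bash
ls; mkdir -p pics; python3 - <<'E'
from cell import *
import cv2
for n in ("top","scene"):
    cv2.imwrite(f"pics/{n}0.png",cv2.resize(read_camera(n)[:,:,::-1],(800,500),interpolation=cv2.INTER_CUBIC)); print(n,camera_params(n))
s=sense();print(s["time_s"],s["tool_pos"],s["tool_rot"],s["grip_width"])
E
```

```text
pics
top {'camera_matrix': array([[518.96727748,   0.        , 326.64117099],
       [  0.        , 518.96727748, 195.78442361],
       [  0.        ,   0.        ,   1.        ]]), 'k1': -0.12904980815840528, 'rvec': array([ 2.1282096 , -2.16703335,  0.12997192]), 'tvec': array([ 121.32832757,  591.56827014, 1286.82096968])}
scene {'camera_matrix': array([[499.8421145 ,   0.        , 323.6723216 ],
       [  0.        , 499.8421145 , 202.82882627],
       [  0.        ,   0.        ,   1.        ]]), 'k1': 0.02071861462749465, 'rvec': array([ 1.0481847 ,  2.34935281, -1.12160813]), 'tvec': array([ 345.03266584, -279.92736951, 1639.51147992])}
0.1 [190.9975741  515.55248542 218.97417327] [-1.14573236e-04  1.76474292e-01  9.84305132e-01 -4.68250947e-04] 94.15771880903351
```

View pics/top0.png

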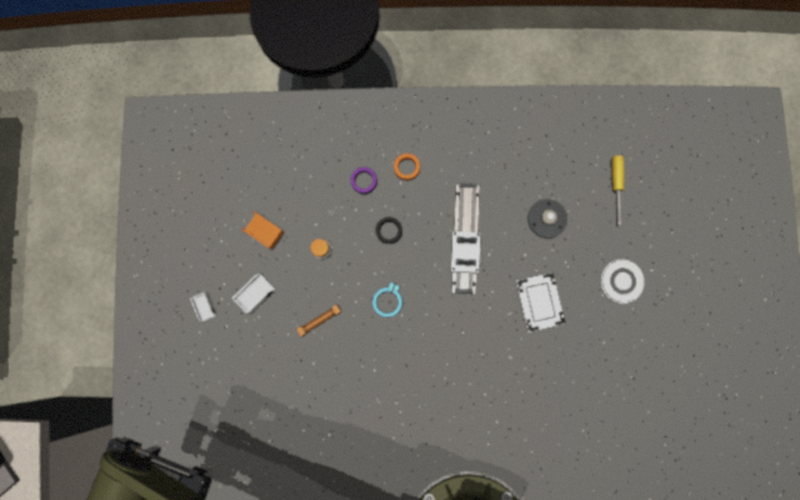

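View pics/scene0.png

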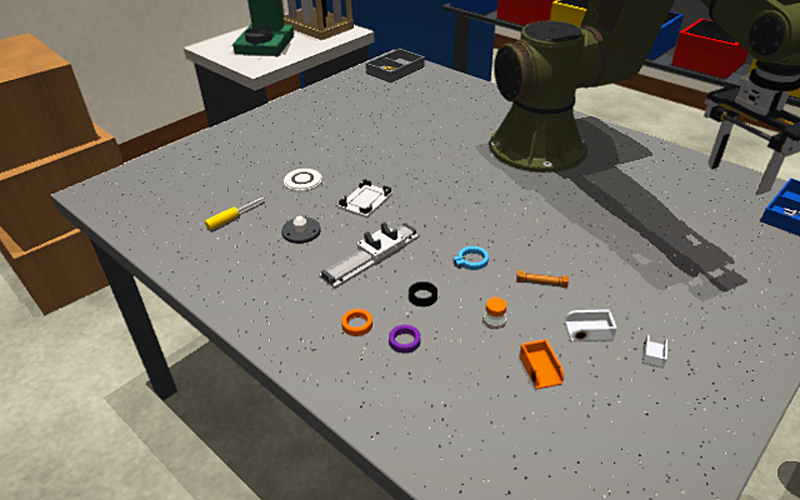

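The top view (800 px wide) shows these candidates:
- **Race:** black (389,230), purple (364,180) and orange (407,167). I choose black.
- **Shell:** orange (263,231), large white (254,293) and small white (203,306). I choose the large white one.
- **Other parts:** axle (319,320), clamp ring (387,301), jar (320,247) and driver (618,185).
- **Fixtures:** carriage (466,251), post (547,218), nest (541,302) and pad (623,282).

Next I'll check these in close crops.

```bash
cat > h.py <<'E'
from cell import *
import cv2, numpy as np
def ray(n,uv,z,P=None):
    "pixels -> world xy at height z (mm)"
    p=P or camera_params(n); R=cv2.Rodrigues(p["rvec"])[0]; t=np.array(p["tvec"]).ravel()
    q=cv2.undistortPoints(np.array(uv,float).reshape(-1,1,2),p["camera_matrix"],np.array([p["k1"],0,0,0,0.])).reshape(-1,2)
    d=np.c_[q,np.ones(len(q))]@R; c=-R.T@t
    return c[:2]+d[:,:2]*((z-c[2])/d[:,2])[:,None]
def proj(n,xyz,P=None):
    p=P or camera_params(n)
    return cv2.projectPoints(np.array(xyz,float).reshape(-1,1,3),np.array(p["rvec"]),np.array(p["tvec"]),p["camera_matrix"],np.array([p["k1"],0,0,0,0.]))[0].reshape(-1,2)
def crop(im,u0,v0,w,h,s,name):
    c=cv2.resize(im[v0:v0+h,u0:u0+w,::-1],None,fx=s,fy=s,interpolation=cv2.INTER_CUBIC)
    for u in range(u0-u0%20+20,u0+w,20): cv2.putText(c,str(u),(int((u-u0)*s)-10,10),0,.35,(0,255,255)); cv2.line(c,(int((u-u0)*s),12),(int((u-u0)*s),18),(0,255,255))
    for v in range(v0-v0%20+20,v0+h,20): cv2.putText(c,str(v),(0,int((v-v0)*s)+4),0,.35,(0,255,255)); cv2.line(c,(24,int((v-v0)*s)),(30,int((v-v0)*s)),(0,255,255))
    cv2.imwrite(name,c)
E
python3 - <<'E'
from h import *
im=read_camera("top"); cv2.imwrite("pics/topraw.png",im[:,:,::-1])
crop(im,140,115,200,160,4,"pics/parts.png"); crop(im,345,115,190,155,4,"pics/fix.png")
p=camera_params("top");R=cv2.Rodrigues(p["rvec"])[0];print(-R.T@p["tvec"])
for n,(u,v),z in [("axle",(319,320),9),("race",(389,230),16),("ring",(387,301),14),("shell",(254,293),25),("jar",(320,247),45),("carr",(466,251),27),("pad",(623,282),9),("post",(547,218),10),("nest",(541,302),8)]:
    print(n,ray("top",[(u/1.25,v/1.25)],z).round(0))
E
```

```text
[ 418.63679177   97.16810684 1354.9477425 ]
axle [[444. 299.]]
race [[629. 151.]]
ring [[481. 157.]]
shell [[501. 432.]]
jar [[592. 291.]]
carr [[580.  -8.]]
pad [[ 510. -339.]]
post [[ 649. -183.]]
nest [[ 473. -163.]]
```

View pics/parts.png

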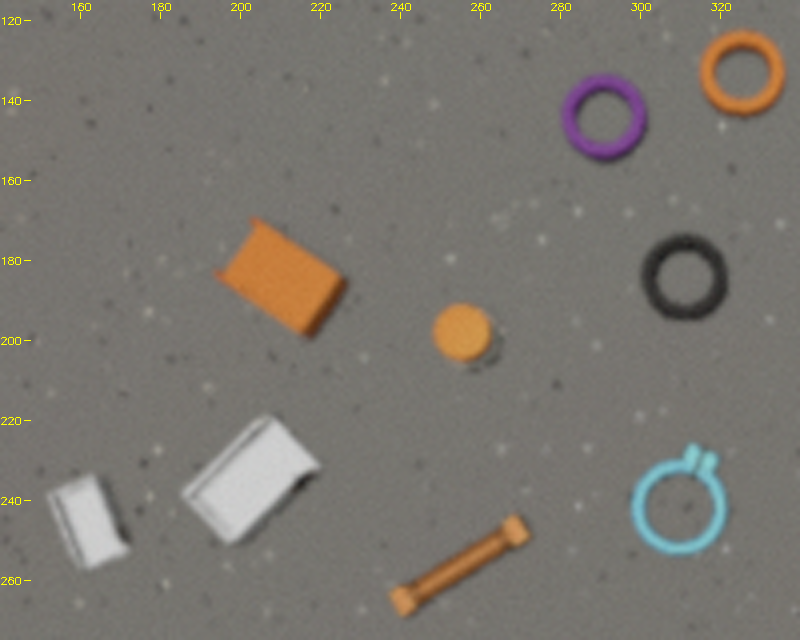

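View pics/fix.png

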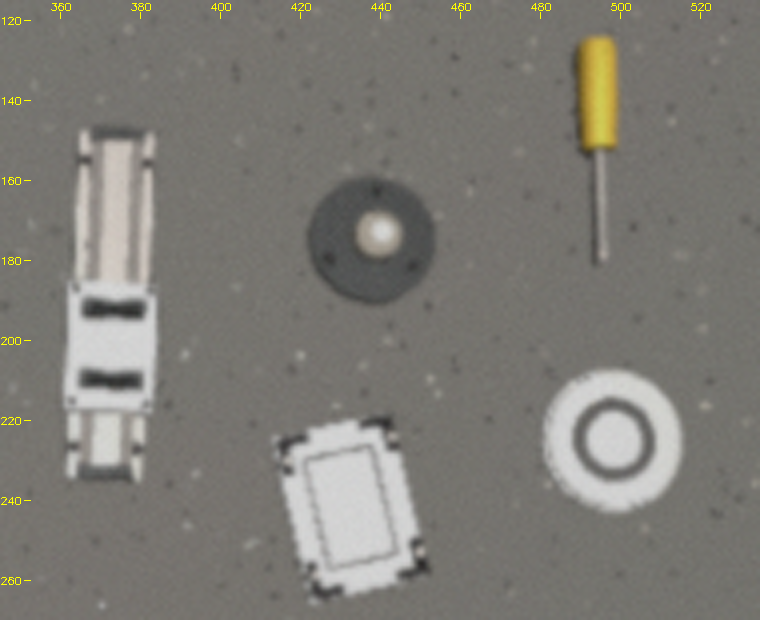

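The crops confirm the choices: black race at (311,184), sky blue ring at (310,241) with its lug up at (315,230), large white shell at (206,235), and axle from (241,265) to (269,247). The small white shell is at (161,245). The V-blocks are at (373,192) and (372,210), nest at (432,241), pad ring at (498,225) and post at (440,174). Next I'll measure them.

```bash
cat > meas.py <<'E'
from h import *
im=cv2.imread("pics/topraw.png"); hsv=cv2.cvtColor(im,cv2.COLOR_BGR2HSV); P=camera_params("top")
S=4
big=cv2.resize(im,None,fx=S,fy=S,interpolation=cv2.INTER_CUBIC); H,Sa,V=[c.astype(int) for c in cv2.split(cv2.cvtColor(big,cv2.COLOR_BGR2HSV))]
def cont(m,box):
    u0,v0,u1,v1=[S*b for b in box]; k=np.zeros(m.shape,np.uint8); k[v0:v1,u0:u1]=m[v0:v1,u0:u1]
    c=max(cv2.findContours(k,cv2.RETR_EXTERNAL,cv2.CHAIN_APPROX_NONE)[0],key=cv2.contourArea)
    return (c.reshape(-1,2)+.5)/S-.5
def rect(name,m,box,z):
    w=ray("top",cont(m,box),z,P).astype(np.float32); (c,s,a)=cv2.minAreaRect(w)
    if s[0]<s[1]: s=s[::-1]; a-=90
    print(name,"centre",np.round(c,1),"size",np.round(s,1),"long axis deg",round((a+90)%180-90,1))
def circ(name,m,box,z):
    w=ray("top",cont(m,box),z,P).astype(np.float32); (c,s,a)=cv2.fitEllipse(w); print(name,np.round(c,1),np.round(s,1))
rect("shell",(V>150)&(Sa<60),(182,212,226,256),16)
rect("shell25",(V>150)&(Sa<60),(182,212,226,256),28)
rect("small",(V>150)&(Sa<60),(148,230,175,262),14)
rect("axle",(Sa>110),(234,240,278,272),9)
circ("race",V<75,(295,168,328,202),8)
m=(H>85)&(H<105)&(Sa>70)
w=ray("top",cont(m,(290,222,328,260)),7,P); c0=w.mean(0)
from scipy.optimize import least_squares
f=least_squares(lambda p:np.hypot(*(w-p[:2]).T)-p[2],[*c0,31],loss="soft_l1",f_scale=.5).x; far=w[np.hypot(*(w-f[:2]).T)>37].mean(0)
print("ring",f.round(1),"lug deg",np.degrees(np.arctan2(*(far-f[:2])[::-1])).round(1))
circ("jar",(Sa>110),(240,185,268,212),45)
circ("pad",(V>150),(476,200,522,250),9)
circ("padring",(V<150),(484,212,512,240),9)
circ("base",V<100,(415,150,460,200),8)
rect("nest",(V>140)|(V<70),(405,215,460,272),10)
rect("carr",(V>165),(355,184,388,219),27)
for b in ((355,186,388,197),(355,204,388,215)): rect("vb",V<90,b,48)
rect("slide",(V>140)|(V<70),(355,140,388,240),20)
E
python3 meas.py
```

```text
shell centre [501.8 437.7] size [79.6 51.6] long axis deg -46.5
shell25 centre [501.  434.7] size [78.9 51.2] long axis deg -46.5
small centre [473.6 547.3] size [59.  35.1] long axis deg 26.5
axle centre [443.9 300.4] size [98.7 18.6] long axis deg -59.0
race [629.7 151.8] [54.5 56.5]
ring [480.3 157.4  31. ] lug deg -25.7
jar [591.3 293.2] [35.4 37.5]
pad [ 513.2 -337.2] [92.4 93.3]
padring [ 513.4 -337.8] [53.7 54.6]
base [ 648.6 -182.6] [84.3 86.4]
nest centre [ 473.4 -160.7] size [113.1  82.6] long axis deg 11.1
carr centre [580.1  -6.8] size [92.1 58.1] long axis deg -4.3
vb centre [600.4  -7.5] size [35.1  8.6] long axis deg 87.3
vb centre [554.9  -4.6] size [34.3  8.1] long axis deg 86.1
slide centre [608.   -9.3] size [228.9  60.9] long axis deg -4.2
```

Emit:
carry_out:
  commands: "0.031 -0.008 -0.010 -2.6 0.094;0.031 -0.008 -0.010 -2.6 0.094;0.031 -0.008 -0.010 -2.6 0.094;0.031 -0.008 -0.010 -2.6 0.094;0.031 -0.008 -0.010 -2.6 0.094"
  force: 20

```text
time_s: 0.65
tool_pos: [347.2, 475.2, 168.8]
tool_rot: [-0.0, 0.288, 0.958, -0.0]
ft_force: [-0.3, 0.1, 0.4]
grip_width: 94.0
grip_force: 0.0
```

Emit:
carry_out:
  commands: "0.031 -0.008 -0.005 -2.6 0.094;0.031 -0.008 -0.005 -2.6 0.094;0.031 -0.008 -0.005 -2.6 0.094;0.031 -0.008 -0.005 -2.6 0.094;0.031 -0.008 -0.005 -2.6 0.094"

```text
time_s: 1.15
tool_pos: [502.2, 435.2, 143.9]
tool_rot: [-0.0, 0.394, 0.919, -0.0]
ft_force: [-0.4, -0.1, 0.9]
grip_width: 93.9
grip_force: 0.0
```

```bash
cat > st.py <<'E'
from h import *
def st():
    s=sense(); w,x,y,z=s["tool_rot"]
    print("t",round(s["time_s"],2),"tcp",np.round(s["tool_pos"],1),"jaw deg",round(np.degrees(np.arctan2(1-2*(x*x+z*z),2*(x*y-w*z))),1),"w",round(s["grip_width"],1),"gf",round(s["grip_force"],1),"F",np.round(s["ft_force"],1),"q6",round(s["joints"][5],2))
if __name__=="__main__": st()
E
python3 - <<'E'
from st import *
st(); P=camera_params("wrist"); im=read_camera("wrist")
cv2.imwrite("pics/w1raw.png",im[:,:,::-1]); np.save("w1.npy",P,allow_pickle=True)
crop(im,0,0,640,400,1.25,"pics/w1.png")
E
```

```text
t 1.15 tcp [502.2 435.2 143.9] jaw deg 43.6 w 93.9 gf 0.0 F [-0.4 -0.1  0.9] q6 -0.1
```

View pics/w1.png

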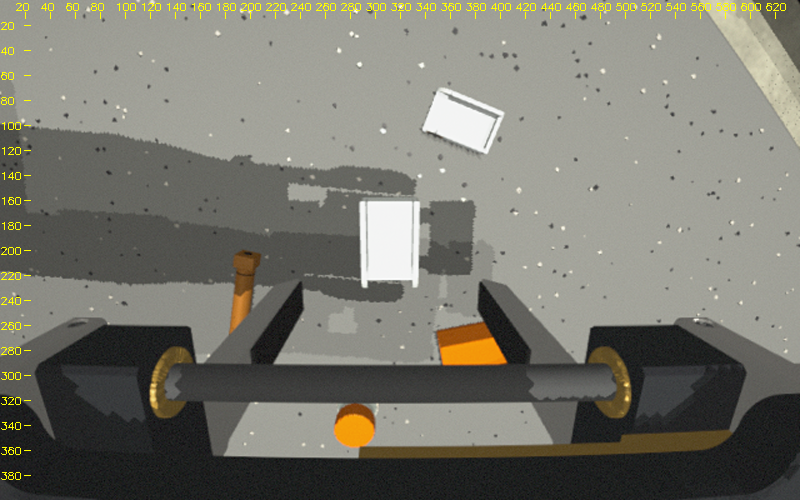

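The wrist view shows the large white shell aligned with the jaws, corners at about (289,161), (335,161), (334,229) and (289,229) in raw pixels. The small shell is at (370,97). I'll check this against my estimate by projection.

```bash
python3 - <<'E'
from h import *
P=np.load("w1.npy",allow_pickle=True).item()
w=ray("wrist",[(289,161),(335,161),(334,229),(289,229)],32,P); print(w.round(1),w.mean(0))
E
python3 - <<'E'
import sys;sys.path.insert(0,'.')
E
```

```text
[[460.4 447.2]
 [492.9 478.1]
 [541.6 427.4]
 [507.8 395.3]] [500.68863986 436.98398841]
```

Emit:
carry_out:
  commands: "0 0.001 -0.030 0 0.094;0 0 -0.030 0 0.094;0 0 -0.030 0 0.094;0 0 -0.024 0 0.094;0 0 -0.010 0 0.094"

```text
time_s: 1.7
tool_pos: [500.0, 435.9, 17.6]
tool_rot: [-0.001, 0.393, 0.919, -0.002]
ft_force: [-0.7, -0.3, 0.5]
grip_width: 94.2
grip_force: 0.0
```

Emit:
carry_out:
  commands: "0 0 0 0 0.040;0 0 0 0 0.040;0 0 0 0 0.040;0 0 0 0 0.040;0 0 0 0 0.040"
  force: 20

```text
time_s: 2.2
tool_pos: [501.3, 436.9, 21.2]
tool_rot: [0.0, 0.393, 0.919, 0.0]
ft_force: [-0.0, -0.4, -0.5]
grip_width: 57.7
grip_force: 0.0
```

Emit:
carry_out:
  commands: "0 0 0 0 0.040;0 0 0 0 0.040;0 0 0.005 0 0.040;0 0 0.015 0 0.040;0 0 0.02 0 0.040"

```text
time_s: 2.7
tool_pos: [500.8, 436.5, 61.1]
tool_rot: [-0.0, 0.393, 0.919, -0.001]
ft_force: [0.5, -0.5, -0.5]
grip_width: 45.7
grip_force: 20.0
```

Emit:
carry_out:
  commands: "-0.001 -0.015 0.010 2.9 0.040;-0.001 -0.030 0.010 2.9 0.040;-0.001 -0.030 0.010 2.9 0.040;-0.001 -0.030 0.010 2.9 0.040;-0.001 -0.030 0.010 2.9 0.040"

```text
time_s: 3.2
tool_pos: [496.1, 300.7, 112.1]
tool_rot: [0.0, 0.273, 0.962, 0.0]
ft_force: [0.4, 0.0, -0.4]
grip_width: 45.7
grip_force: 20.0
```

Emit:
carry_out:
  commands: "-0.001 -0.030 0 2.9 0.040;-0.001 -0.030 0 2.9 0.040;-0.001 -0.030 0 2.9 0.040;-0.001 -0.030 0 2.9 0.040;-0.001 -0.030 0 2.9 0.040"

```text
time_s: 3.7
tool_pos: [491.2, 150.6, 111.8]
tool_rot: [0.001, 0.15, 0.989, 0.0]
ft_force: [0.7, -0.5, -0.5]
grip_width: 45.7
grip_force: 20.0
```

Emit:
carry_out:
  commands: "-0.001 -0.030 0 2.9 0.040;-0.001 -0.030 0 2.9 0.040;-0.001 -0.030 0 2.9 0.040;-0.001 -0.030 0 2.9 0.040;-0.001 -0.030 0 2.9 0.040"

```text
time_s: 4.2
tool_pos: [486.2, 0.5, 111.7]
tool_rot: [0.001, 0.024, 1.0, -0.0]
ft_force: [0.1, -0.0, -0.7]
grip_width: 45.9
grip_force: 20.0
```

Emit:
carry_out:
  commands: "-0.001 -0.030 0 2.9 0.040;-0.001 -0.030 0 2.9 0.040;-0.001 -0.030 0 2.9 0.040;-0.001 -0.030 0 2.9 0.040;-0.001 -0.015 0 2.4 0.040"

```text
time_s: 4.7
tool_pos: [481.2, -135.3, 111.7]
tool_rot: [0.001, -0.098, 0.995, -0.0]
ft_force: [-0.2, 0.9, -0.3]
grip_width: 45.5
grip_force: 20.0
```

```bash
python3 st.py
```

```text
t 4.7 tcp [ 481.2 -135.3  111.7] jaw deg 101.2 w 45.5 gf 20.0 F [-0.2  0.9 -0.3] q6 -2.11
```

Emit:
carry_out:
  commands: "-0.004 -0.013 0 0 0.040;-0.004 -0.012 0 0 0.040;0 0 -0.020 0 0.040;0 0 -0.025 0 0.040;0 0 -0.015 0 0.040"

```text
time_s: 5.2
tool_pos: [472.4, -158.1, 49.4]
tool_rot: [-0.0, -0.097, 0.995, 0.0]
ft_force: [-0.1, 0.1, -0.0]
grip_width: 45.8
grip_force: 20.0
```

```bash
python3 - <<'E'
from st import *
st(); P=camera_params("wrist"); im=read_camera("wrist")
crop(im,120,100,400,200,2,"pics/w2.png"); np.save("w2.npy",P,allow_pickle=True)
E
```

```text
t 5.2 tcp [ 472.4 -158.1   49.4] jaw deg 101.1 w 45.8 gf 20.0 F [-0.1  0.1 -0. ] q6 -2.16
```

View pics/w2.png

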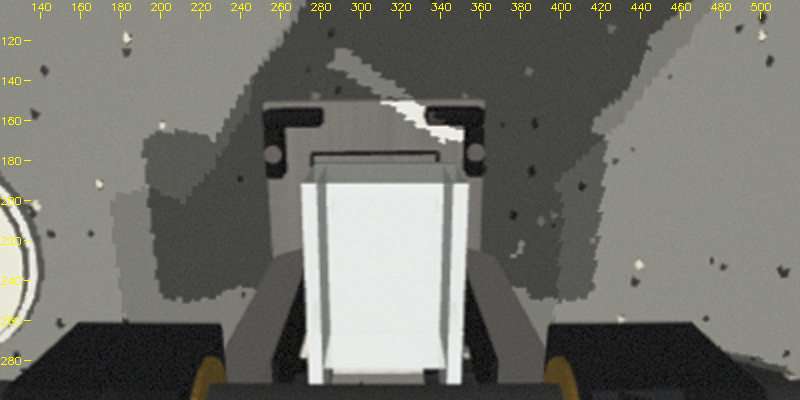

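The wrist view shows the nest's far edge at raw (252,151) to (362,151), and the held shell's far top edge at raw (271,191.5) to (354,191.5), parallel to it.

```bash
python3 - <<'E'
from h import *
P=np.load("w2.npy",allow_pickle=True).item()
a=np.radians(11.1);ex=np.array([np.cos(a),np.sin(a)]);ey=np.array([-np.sin(a),np.cos(a)])
for z in (8,20):
  w=ray("wrist",[(252,151),(362,151)],z,P);print(z,w.round(1),np.linalg.norm(w[0]-w[1]),"nest c",w.mean(0)+55*ex, w.mean(0)-55*ex)
s=ray("wrist",[(271,191.5),(354,191.5)],60.6,P);print(s.round(1),np.linalg.norm(s[0]-s[1]),"shell c",s.mean(0)+38*ex,s.mean(0)-38*ex)
E
```

```text
8 [[ 428.5 -211.2]
 [ 413.3 -133.2]] 79.48356976581671 nest c [ 474.87604958 -161.62689604] [ 366.93385654 -182.80431235]
20 [[ 427.  -209. ]
 [ 412.7 -135.5]] 74.90641224356726 nest c [ 473.81315118 -161.63862577] [ 365.87095814 -182.81604209]
[[ 442.2 -187.8]
 [ 433.3 -142.3]] 46.37277856714528 shell c [ 474.9998875  -157.70729381] [ 400.42164504 -172.33896326]
```

Emit:
carry_out:
  commands: "0 -0.0035 0 0 0.040;0 0 -0.010 0 0.040;0 0 -0.007 0 0.040;0 0 -0.003 0 0.040;0 0 0 0 0.040"

```text
time_s: 5.75
tool_pos: [472.9, -161.7, 30.1]
tool_rot: [-0.0, -0.097, 0.995, 0.0]
ft_force: [0.3, -0.1, -1.1]
grip_width: 45.7
grip_force: 20.0
```

Emit:
carry_out:
  commands: "0 0 0 0 0.058;0 0 0 0 0.058;0 0 0 0 0.058;0 0 0 0 0.066;0 0 0 0 0.066"

```text
time_s: 6.25
tool_pos: [473.1, -161.8, 30.5]
tool_rot: [0.0, -0.097, 0.995, -0.0]
ft_force: [-0.5, 0.2, -0.0]
grip_width: 65.9
grip_force: 0.0
```

Emit:
carry_out:
  commands: "0 0 0.010 0 0.070;0 0 0.020 0 0.070;0 0 0.030 0 0.094;0 0 0.030 0 0.094;0 0 0.020 0 0.094"

```text
time_s: 6.75
tool_pos: [473.5, -161.9, 143.3]
tool_rot: [0.001, -0.097, 0.995, -0.001]
ft_force: [-0.3, 0.5, 0.1]
grip_width: 90.2
grip_force: 0.0
```

```bash
python3 st.py
```

```text
t 6.75 tcp [ 473.5 -161.9  143.3] jaw deg 101.2 w 90.2 gf 0.0 F [-0.3  0.5  0.1] q6 -2.17
```

Emit:
carry_out:
  commands: "0.001 0.032 0 -3.7 0.094;0.001 0.032 0 -3.7 0.094;0.001 0.032 0 -3.7 0.094;0.001 0.032 0 -3.7 0.094;0.001 0.032 0 -3.7 0.094"

```text
time_s: 7.25
tool_pos: [478.0, -0.5, 141.3]
tool_rot: [0.0, 0.065, 0.998, -0.0]
ft_force: [0.8, 0.4, -0.8]
grip_width: 93.9
grip_force: 0.0
```

Emit:
carry_out:
  commands: "0.001 0.032 -0.010 -3.7 0.094;0.001 0.032 -0.010 -3.7 0.094;0 0.032 -0.010 -3.7 0.094;0 0.032 -0.010 -3.7 0.094;0 0.031 0 -3.6 0.094"

```text
time_s: 7.75
tool_pos: [479.4, 158.5, 100.0]
tool_rot: [-0.001, 0.224, 0.975, -0.0]
ft_force: [-0.4, -0.5, -0.0]
grip_width: 94.2
grip_force: 0.0
```

Emit:
carry_out:
  commands: "0 0 0 0 0.094;0 0 0 0 0.094;0 0 0 0 0.094;0 0 -0.010 0 0.094;0 0 -0.010 0 0.094"

```text
time_s: 8.25
tool_pos: [480.2, 156.6, 79.9]
tool_rot: [0.0, 0.223, 0.975, 0.0]
ft_force: [-0.1, -0.7, -0.7]
grip_width: 94.1
grip_force: 0.0
```

```bash
python3 - <<'E'
from st import *
st(); P=camera_params("wrist"); im=read_camera("wrist"); st()
h=cv2.cvtColor(im,cv2.COLOR_RGB2HSV); m=((h[...,0]>85)&(h[...,0]<105)&(h[...,1]>90)).astype(np.uint8)
c=max(cv2.findContours(m,0,cv2.CHAIN_APPROX_NONE)[0],key=cv2.contourArea).reshape(-1,2); print(c.min(0),c.max(0),len(c))
w=ray("wrist",c,9,P)
from scipy.optimize import least_squares
print(least_squares(lambda p:np.hypot(*(w-p[:2]).T)-p[2],[480,157,31],loss="soft_l1",f_scale=.5).x.round(1))
cv2.imwrite("pics/w3.png",im[:,:,::-1])
E
```

```text
t 8.25 tcp [480.2 156.6  79.9] jaw deg 64.2 w 94.1 gf 0.0 F [-0.1 -0.7 -0.7] q6 -0.88
t 8.3 tcp [479.3 156.4  78. ] jaw deg 64.2 w 94.0 gf 0.0 F [-0.9 -0.2 -2.2] q6 -0.88
[277 173] [348 255] 408
[481.3 156.6  30.7]
```

Emit:
carry_out:
  commands: "0.001 0 -0.020 0 0.094;0 0 -0.020 0 0.094;0 0 -0.014 0 0.094;0 0 -0.007 0 0.094;0 0 0 0 0.058"

```text
time_s: 8.8
tool_pos: [480.7, 157.0, 18.6]
tool_rot: [-0.001, 0.223, 0.975, -0.0]
ft_force: [0.3, -0.5, 0.7]
grip_width: 89.5
grip_force: 0.0
```

Emit:
carry_out:
  commands: "0 0 0 0 0.056;0 0 0 0 0.056;0 0 0 0 0.056;0 0 0 0 0.056;0 0 0 0 0.056"

```text
time_s: 9.3
tool_pos: [481.4, 157.3, 20.0]
tool_rot: [0.0, 0.223, 0.975, 0.0]
ft_force: [-0.3, -0.2, 6.3]
grip_width: 62.1
grip_force: 20.0
```

Emit:
carry_out:
  commands: "0 0 0 0 0.056;0 0 0.010 0 0.056;0 0 0.020 0 0.056;0 0 0.030 0 0.056;0 0 0.030 0 0.056"

```text
time_s: 9.8
tool_pos: [480.7, 157.1, 110.8]
tool_rot: [-0.0, 0.223, 0.975, -0.0]
ft_force: [0.4, 0.2, -1.2]
grip_width: 62.4
grip_force: 20.0
```

```bash
python3 st.py
```

```text
t 9.8 tcp [480.7 157.1 110.8] jaw deg 64.3 w 62.4 gf 20.0 F [ 0.4  0.2 -1.2] q6 -0.88
```

Emit:
carry_out:
  commands: "0.011 -0.022 0 0 0.056;0.011 -0.023 0 0 0.056;0.011 -0.023 0 0 0.056;0.011 -0.023 0 0 0.056;0.011 -0.023 0 0 0.056"

```text
time_s: 10.3
tool_pos: [536.4, 42.3, 110.0]
tool_rot: [0.0, 0.223, 0.975, 0.0]
ft_force: [0.9, 0.5, 0.5]
grip_width: 62.0
grip_force: 20.0
```

Emit:
carry_out:
  commands: "0.011 -0.023 0 0 0.056;0.011 -0.023 0 0 0.056;0.011 -0.023 0 0 0.056;0.011 -0.023 0 0 0.056;0.011 -0.023 0 0 0.056"

```text
time_s: 10.8
tool_pos: [591.3, -72.7, 110.0]
tool_rot: [-0.0, 0.223, 0.975, -0.0]
ft_force: [0.3, 0.2, -1.1]
grip_width: 61.9
grip_force: 20.0
```

Emit:
carry_out:
  commands: "0.012 -0.023 0 0 0.056;0.012 -0.023 0 0 0.056;0.012 -0.023 0 0 0.056;0.012 -0.023 0 0 0.056;0.010 -0.019 0 0 0.056"

```text
time_s: 11.3
tool_pos: [649.3, -184.0, 109.9]
tool_rot: [-0.0, 0.223, 0.975, -0.0]
ft_force: [0.8, -0.1, -1.5]
grip_width: 61.7
grip_force: 20.0
```

Emit:
carry_out:
  commands: "0 0 0 0 0.056;0 0 0 0 0.056;0 0 0 0 0.056;0 0 -0.010 0 0.056;0 0 -0.010 0 0.056"

```text
time_s: 11.8
tool_pos: [649.0, -182.1, 88.9]
tool_rot: [0.0, 0.222, 0.975, -0.0]
ft_force: [-0.3, -0.4, -1.0]
grip_width: 61.9
grip_force: 20.0
```

```bash
python3 - <<'E'
from st import *
print(ray("top",[(440,173.75)],37).round(1))
st(); P=camera_params("wrist"); im=read_camera("wrist"); np.save("w4.npy",P,allow_pickle=True)
crop(im,200,120,240,180,3.3,"pics/w4.png")
E
```

```text
[[ 646.  -183.5]]
t 11.8 tcp [ 649.  -182.1   88.9] jaw deg 64.3 w 61.9 gf 20.0 F [-0.3 -0.4 -1. ] q6 -1.45
```

View pics/w4.png

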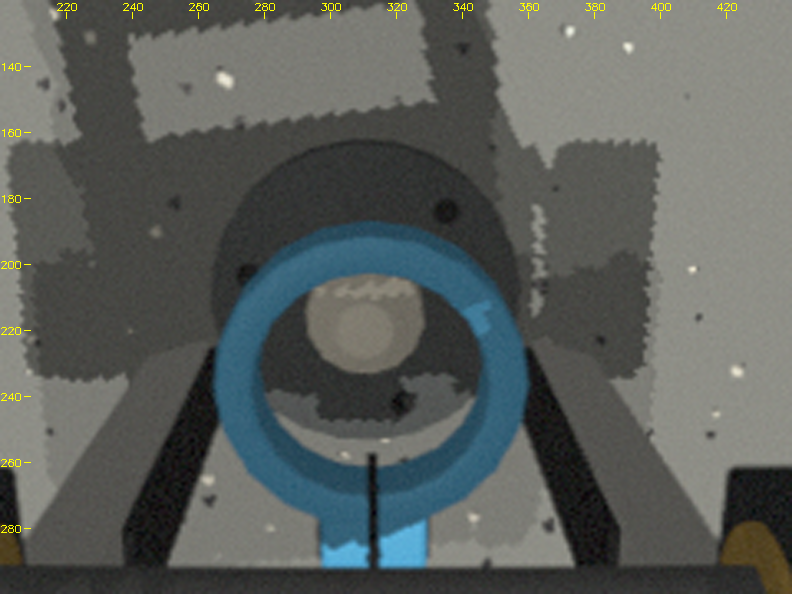

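The held ring is centred at about raw (312,235) with its top outer edge from 265 to 360. The post's nose is at raw (310.6,220.6). The base disc spans raw columns 264 to 358, with its far edge at row 162.

```bash
python3 - <<'E'
from h import *
P=np.load("w4.npy",allow_pickle=True).item()
print("nose",ray("wrist",[(310.6,220.6)],38,P).round(1))
# base disc far-arc points
d=[(211,280),(232,222),(270,180),(320,149),(365,140),(420,150),(470,180),(504,225),(520,280)]
uv=np.array(d)/3.3+[200,120]
from scipy.optimize import least_squares
w=ray("wrist",uv,10,P);print("base",least_squares(lambda p:np.hypot(*(w-p).T)-42,[648,-182]).x.round(1))
# ring top inner/outer outer arc
d=[(214,380),(528,380),(250,285),(490,285),(300,240),(440,240),(370,222)]
uv=np.array(d)/3.3+[200,120]
w=ray("wrist",uv,88.9-19.5+7,P);print("ring",least_squares(lambda p:np.hypot(*(w-p[:2]).T)-p[2],[648,-182,31]).x.round(1))
E
```

```text
nose [[ 651.2 -184.3]]
base [ 651.  -183.7]
ring [ 648.8 -181.7   31.6]
```

Emit:
carry_out:
  commands: "0.002 -0.002 0 0 0.056;0 0 -0.015 0 0.056;0 0 -0.020 0 0.056;0 0 -0.014 0 0.056;0 0 -0.007 0 0.056"

```text
time_s: 12.35
tool_pos: [650.4, -184.6, 31.3]
tool_rot: [-0.001, 0.223, 0.975, 0.0]
ft_force: [-0.2, 0.2, -1.0]
grip_width: 61.8
grip_force: 20.0
```

Emit:
carry_out:
  commands: "0 0 -0.003 0 0.056;0 0 0 0 0.070;0 0 0 0 0.070;0 0 0 0 0.080;0 0 0 0 0.080"

```text
time_s: 12.85
tool_pos: [651.2, -184.8, 30.8]
tool_rot: [0.0, 0.223, 0.975, -0.0]
ft_force: [1.0, -0.1, 0.2]
grip_width: 79.2
grip_force: 0.0
```

Emit:
carry_out:
  commands: "0 0 0.010 0 0.090;0 0 0.020 0 0.090;0 0 0.030 0 0.094;0 0 0.030 0 0.094;0 0 0.020 0 0.094"

```text
time_s: 13.35
tool_pos: [651.6, -184.9, 143.9]
tool_rot: [0.002, 0.223, 0.975, -0.0]
ft_force: [0.5, 0.5, -0.6]
grip_width: 93.7
grip_force: 0.0
```

```bash
python3 st.py
```

```text
t 13.35 tcp [ 651.6 -184.9  143.9] jaw deg 64.3 w 93.7 gf 0.0 F [ 0.5  0.5 -0.6] q6 -1.45
```

Emit:
carry_out:
  commands: "-0.002 0.033 0 0 0.094;-0.002 0.034 0 0 0.094;-0.002 0.034 0 0 0.094;-0.002 0.034 0 0 0.094;-0.002 0.034 0 0 0.094"

```text
time_s: 13.85
tool_pos: [641.0, -14.4, 141.5]
tool_rot: [0.001, 0.223, 0.975, 0.0]
ft_force: [-0.2, -0.2, -0.1]
grip_width: 93.8
grip_force: 0.0
```

Emit:
carry_out:
  commands: "-0.002 0.034 -0.010 0 0.094;-0.002 0.034 -0.010 0 0.094;-0.002 0.034 -0.010 0 0.094;-0.003 0.034 -0.010 0 0.094;-0.003 0.032 0 0 0.094"

```text
time_s: 14.35
tool_pos: [628.4, 153.7, 99.9]
tool_rot: [-0.001, 0.223, 0.975, -0.0]
ft_force: [0.0, 0.6, -0.4]
grip_width: 93.7
grip_force: 0.0
```

Emit:
carry_out:
  commands: "0 0 0 0 0.094;0 0 0 0 0.094;0 0 -0.010 0 0.094;0 0 -0.010 0 0.094;0 0 0 0 0.094"

```text
time_s: 14.85
tool_pos: [628.4, 151.2, 78.3]
tool_rot: [-0.001, 0.223, 0.975, -0.001]
ft_force: [-0.2, -0.4, -0.3]
grip_width: 93.9
grip_force: 0.0
```

```bash
python3 - <<'E'
from st import *
st(); P=camera_params("wrist"); im=read_camera("wrist")
crop(im,200,120,240,180,3.3,"pics/w5.png"); np.save("w5.npy",P,allow_pickle=True)
print("predicted race top centre px",proj("wrist",[(629.7,151.8,16)],P).round(1))
E
```

```text
t 14.85 tcp [628.4 151.2  78.3] jaw deg 64.2 w 93.9 gf 0.0 F [-0.2 -0.4 -0.3] q6 -0.94
predicted race top centre px [[313.3 214.1]]
```

View pics/w5.png

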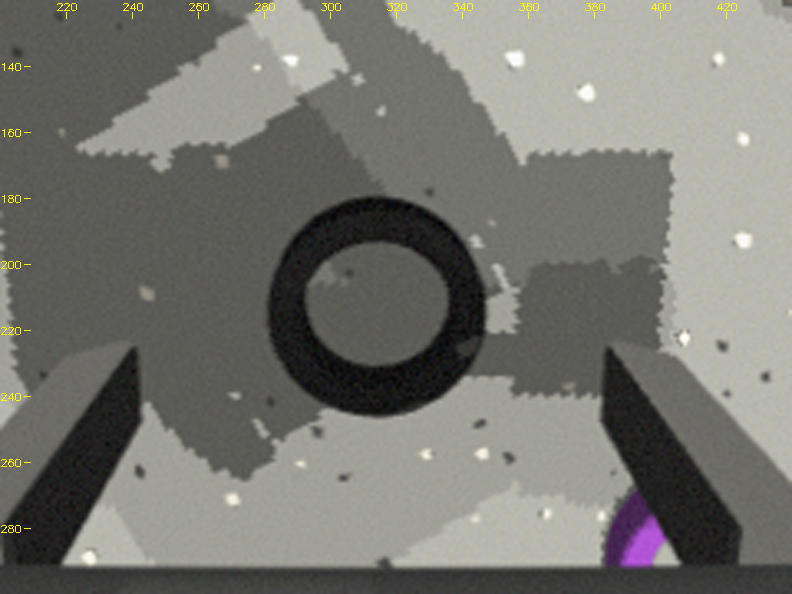

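The black race is at raw (314,213), close to the predicted (313.3,214.1). The purple ring at (390,280) is clear of the fingers, so I'll grasp.

Emit:
carry_out:
  commands: "0.001 0.001 -0.020 0 0.094;0 0 -0.020 0 0.094;0 0 -0.014 0 0.094;0 0 -0.007 0 0.094;0 0 0 0 0.052"

```text
time_s: 15.4
tool_pos: [629.8, 153.1, 18.8]
tool_rot: [-0.001, 0.223, 0.975, -0.0]
ft_force: [0.5, 0.5, -0.4]
grip_width: 88.5
grip_force: 0.0
```

Emit:
carry_out:
  commands: "0 0 0 0 0.050;0 0 0 0 0.050;0 0 0 0 0.050;0 0 0 0 0.050;0 0 0 0 0.050"

```text
time_s: 15.9
tool_pos: [630.2, 153.3, 19.9]
tool_rot: [0.0, 0.223, 0.975, 0.0]
ft_force: [-0.5, 0.5, 2.9]
grip_width: 55.1
grip_force: 20.0
```

Emit:
carry_out:
  commands: "0 0 0 0 0.050;0 0 0.010 0 0.050;0 0 0.020 0 0.050;0 0 0.030 0 0.050;0 0 0.030 0 0.050"

```text
time_s: 16.4
tool_pos: [629.8, 153.2, 110.8]
tool_rot: [-0.0, 0.223, 0.975, -0.0]
ft_force: [-0.7, 0.3, -0.1]
grip_width: 54.9
grip_force: 20.0
```

```bash
python3 st.py
```

```text
t 16.4 tcp [629.8 153.2 110.8] jaw deg 64.3 w 54.9 gf 20.0 F [-0.7  0.3 -0.1] q6 -0.94
```

Emit:
carry_out:
  commands: "-0.006 -0.024 0 0 0.050;-0.006 -0.025 0 0 0.050;-0.006 -0.025 0 0 0.050;-0.006 -0.025 0 0 0.050;-0.006 -0.025 0 0 0.050"

```text
time_s: 16.9
tool_pos: [599.7, 28.3, 110.1]
tool_rot: [0.0, 0.223, 0.975, 0.0]
ft_force: [0.2, 0.3, -0.2]
grip_width: 55.7
grip_force: 20.0
```

Emit:
carry_out:
  commands: "-0.006 -0.025 0 0 0.050;-0.006 -0.025 0 0 0.050;-0.006 -0.025 0 0 0.050;-0.006 -0.025 0 0 0.050;-0.006 -0.025 0 0 0.050"

```text
time_s: 17.4
tool_pos: [569.8, -96.7, 110.1]
tool_rot: [0.0, 0.223, 0.975, 0.0]
ft_force: [0.3, -0.7, -0.8]
grip_width: 54.9
grip_force: 20.0
```

Emit:
carry_out:
  commands: "-0.006 -0.025 0 0 0.050;-0.006 -0.025 0 0 0.050;-0.006 -0.025 0 0 0.050;-0.006 -0.025 0 0 0.050;-0.006 -0.025 0 0 0.050"

```text
time_s: 17.9
tool_pos: [539.8, -221.8, 110.1]
tool_rot: [0.0, 0.223, 0.975, -0.0]
ft_force: [-0.3, -0.8, -0.3]
grip_width: 55.5
grip_force: 20.0
```

Emit:
carry_out:
  commands: "-0.006 -0.025 0 0 0.050;-0.006 -0.025 0 0 0.050;-0.006 -0.025 0 0 0.050;-0.006 -0.025 0 0 0.050;-0.003 -0.017 0 0 0.050"

```text
time_s: 18.4
tool_pos: [512.6, -339.3, 110.0]
tool_rot: [0.0, 0.223, 0.975, -0.0]
ft_force: [-0.4, 0.3, -0.7]
grip_width: 55.4
grip_force: 20.0
```

Emit:
carry_out:
  commands: "0 0 0 0 0.050;0 0 0 0 0.050;0 0 -0.010 0 0.050;0 0 -0.010 0 0.050;0 0 0 0 0.050"

```text
time_s: 18.9
tool_pos: [512.6, -336.6, 87.3]
tool_rot: [-0.001, 0.222, 0.975, 0.001]
ft_force: [0.1, -0.6, -0.4]
grip_width: 55.3
grip_force: 20.0
```

```bash
python3 - <<'E'
from st import *
from scipy.optimize import least_squares
st(); P=camera_params("wrist"); im=read_camera("wrist")
crop(im,200,120,240,180,3.3,"pics/w6.png"); np.save("w6.npy",P,allow_pickle=True)
E
```

```text
t 18.9 tcp [ 512.6 -336.6   87.3] jaw deg 64.3 w 55.3 gf 20.0 F [ 0.1 -0.6 -0.4] q6 -1.76
```

View pics/w6.png

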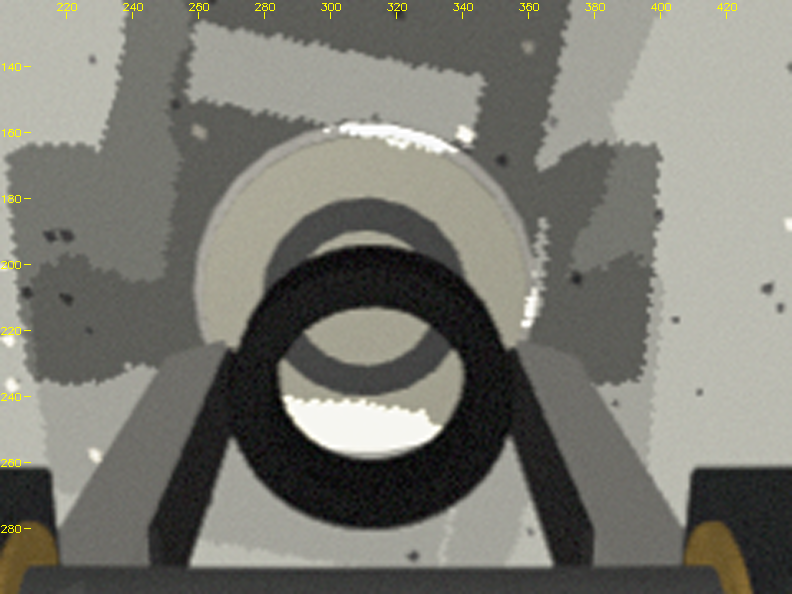

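The held race is centred at about raw (312,236). The pad's outline ring spans raw rows 180 to 240 and is centred at about (310.6,210).

```bash
python3 - <<'E'
from h import *
from scipy.optimize import least_squares
P=np.load("w6.npy",allow_pickle=True).item()
f=lambda d,z,r:(lambda w:least_squares(lambda p:np.hypot(*(w-p[:2]).T)-p[2],[512,-337,r]).x.round(1))(ray("wrist",np.array(d)/3.3+[200,120],z,P))
print("outline",f([(365,198),(263,285),(467,280),(365,395),(300,222),(430,222)],9,28))
print("pad",f([(195,290),(215,215),(265,162),(340,133),(400,133),(460,158),(510,205),(533,270)],7,46))
print("race",f([(371,245),(290,275),(450,275),(260,310),(482,310)],87.3-19.7+16,28), "tcp",[512.6,-336.6])
E
```

```text
outline [ 514.7 -338.7   27.8]
pad [ 515.6 -339.1   46.6]
race [ 507.2 -333.7   23.8] tcp [512.6, -336.6]
```

Emit:
carry_out:
  commands: "0.002 -0.002 0 0 0.050;0 0 -0.015 0 0.050;0 0 -0.020 0 0.050;0 0 -0.017 0 0.050;0 0 -0.008 0 0.050"

```text
time_s: 19.45
tool_pos: [514.5, -339.3, 27.6]
tool_rot: [-0.001, 0.223, 0.975, 0.0]
ft_force: [-5.1, 5.2, 26.2]
grip_width: 55.1
grip_force: 20.0
```

Emit:
carry_out:
  commands: "0 0 -0.001 0 0.050;0 0 0 0 0.060;0 0 0 0 0.064;0 0 0 0 0.070;0 0 0 0 0.075"

```text
time_s: 19.95
tool_pos: [515.1, -339.8, 28.7]
tool_rot: [0.0, 0.223, 0.975, -0.0]
ft_force: [0.4, 0.3, -0.6]
grip_width: 73.4
grip_force: 0.0
```

Emit:
carry_out:
  commands: "0 0 0.010 0 0.080;0 0 0.020 0 0.090;0 0 0.030 0 0.094;0 0 0.030 0 0.094;0 0 0.020 0 0.094"

```text
time_s: 20.45
tool_pos: [515.5, -340.1, 141.7]
tool_rot: [0.001, 0.223, 0.975, -0.001]
ft_force: [-0.2, -1.2, 0.7]
grip_width: 93.9
grip_force: 0.0
```

```bash
python3 - <<'E'
from st import *
st(); im=read_camera("wrist"); crop(im,180,100,260,190,3,"pics/w7.png")
E
```

```text
t 20.45 tcp [ 515.5 -340.1  141.7] jaw deg 64.3 w 93.9 gf 0.0 F [-0.2 -1.2  0.7] q6 -1.76
```

View pics/w7.png

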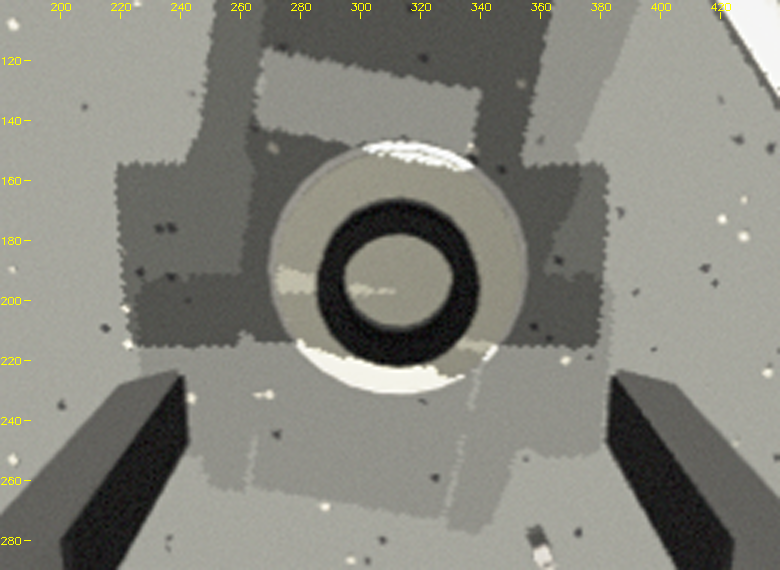

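The race sits centred on the pad (raw (312,194)). Next is the axle.

Emit:
carry_out:
  commands: "-0.003 0.032 0 -1.7 0.094;-0.003 0.032 0 -1.7 0.094;-0.003 0.032 0 -1.7 0.094;-0.003 0.032 0 -1.7 0.094;-0.003 0.032 0 -1.7 0.094"

```text
time_s: 21.0
tool_pos: [499.7, -178.5, 138.6]
tool_rot: [0.0, 0.295, 0.956, 0.0]
ft_force: [0.6, 0.0, 0.0]
grip_width: 93.9
grip_force: 0.0
```

Emit:
carry_out:
  commands: "-0.004 0.032 0 -1.7 0.094;-0.004 0.032 0 -1.7 0.094;-0.004 0.032 0 -1.7 0.094;-0.004 0.032 0 -1.7 0.094;-0.004 0.032 0 -1.7 0.094"

```text
time_s: 21.5
tool_pos: [479.7, -18.5, 138.7]
tool_rot: [0.0, 0.365, 0.931, 0.0]
ft_force: [-0.5, 0.7, 0.5]
grip_width: 94.0
grip_force: 0.0
```

Emit:
carry_out:
  commands: "-0.004 0.032 0 -1.7 0.094;-0.004 0.032 0 -1.7 0.094;-0.004 0.032 0 -1.7 0.094;-0.004 0.032 0 -1.7 0.094;-0.004 0.032 0 -1.7 0.094"

```text
time_s: 22.0
tool_pos: [459.7, 141.5, 138.7]
tool_rot: [0.0, 0.433, 0.901, 0.0]
ft_force: [0.9, 0.5, 0.0]
grip_width: 94.0
grip_force: 0.0
```

Emit:
carry_out:
  commands: "-0.003 0.032 -0.010 -1.7 0.080;-0.003 0.032 -0.010 -1.7 0.080;-0.003 0.032 -0.010 -1.7 0.080;-0.004 0.032 -0.010 -1.7 0.080;-0.003 0.032 -0.010 -1.0 0.080"

```text
time_s: 22.5
tool_pos: [443.7, 301.5, 88.2]
tool_rot: [0.0, 0.493, 0.87, 0.0]
ft_force: [0.7, -0.8, -0.9]
grip_width: 79.8
grip_force: 0.0
```

Emit:
carry_out:
  commands: "0 0 0 0 0.080;0 0 0 0 0.080;0 0 0 0 0.080;0 0 0 0 0.080;0 0 0 0 0.080"

```text
time_s: 23.0
tool_pos: [444.4, 299.6, 88.8]
tool_rot: [0.0, 0.493, 0.87, 0.0]
ft_force: [-0.7, 0.1, 0.5]
grip_width: 79.9
grip_force: 0.0
```

```bash
python3 - <<'E'
from st import *
st(); P=camera_params("wrist"); im=read_camera("wrist"); np.save("w8.npy",P,allow_pickle=True)
h=cv2.cvtColor(im,cv2.COLOR_RGB2HSV); m=((h[...,0]<22)&(h[...,1]>110)&(h[...,2]>40)).astype(np.uint8); m[280:]=0
m=cv2.morphologyEx(m,cv2.MORPH_CLOSE,np.ones((5,5)))
cs=sorted(cv2.findContours(m,0,cv2.CHAIN_APPROX_NONE)[0],key=cv2.contourArea)[-2:]
for c in cs: print(c.min((0,1)),c.max((0,1)),cv2.minAreaRect(ray("wrist",c.reshape(-1,2),9,P).astype(np.float32)))
crop(im,160,100,320,200,2.5,"pics/w8.png")
E
```

```text
t 23.0 tcp [444.4 299.6  88.8] jaw deg 30.9 w 79.9 gf 0.0 F [-0.7  0.1  0.5] q6 -0.01
[301 152] [322 261] ((445.44842529296875, 298.158203125), (18.130645751953125, 102.03570556640625), 30.791309356689453)
[507 163] [612 249] ((644.9348754882812, 418.89471435546875), (93.942626953125, 69.36219024658203), 55.120967864990234)
```

Emit:
carry_out:
  commands: "0.0005 -0.001 -0.020 0 0.060;0 0 -0.025 0 0.050;0 0 -0.018 0 0.040;0 0 -0.009 0 0.030;0 0 0 0 0.030"

```text
time_s: 23.55
tool_pos: [444.4, 298.9, 15.8]
tool_rot: [-0.0, 0.493, 0.87, -0.001]
ft_force: [0.7, 0.2, -0.3]
grip_width: 43.3
grip_force: 0.0
```

Emit:
carry_out:
  commands: "0 0 0 0 0.012;0 0 0 0 0.012;0 0 0 0 0.012;0 0 0 0 0.012;0 0 0 0 0.012"
  force: 30

```text
time_s: 24.05
tool_pos: [444.8, 299.4, 17.1]
tool_rot: [0.0, 0.493, 0.87, 0.0]
ft_force: [-1.3, -1.0, 6.0]
grip_width: 15.0
grip_force: 30.0
```

Emit:
carry_out:
  commands: "0 0 0 0 0.012;0 0 0.010 0 0.012;0 0 0.020 0 0.012;0 0 0.030 0 0.012;0 0 0.030 0 0.012"

```text
time_s: 24.55
tool_pos: [444.2, 299.0, 107.7]
tool_rot: [-0.0, 0.493, 0.87, -0.0]
ft_force: [0.3, -0.3, -1.7]
grip_width: 15.0
grip_force: 30.0
```

```bash
python3 st.py
```

```text
t 24.55 tcp [444.2 299.  107.7] jaw deg 31.0 w 15.0 gf 30.0 F [ 0.3 -0.3 -1.7] q6 -0.02
```

Emit:
carry_out:
  commands: "0.009 -0.020 0 3.6 0.012;0.009 -0.020 0 3.7 0.012;0.009 -0.020 0 3.7 0.012;0.009 -0.020 0 3.7 0.012;0.009 -0.020 0 3.7 0.012"

```text
time_s: 25.05
tool_pos: [489.7, 198.4, 106.9]
tool_rot: [0.0, 0.346, 0.938, -0.0]
ft_force: [-0.1, 0.1, -2.1]
grip_width: 15.3
grip_force: 30.0
```

Emit:
carry_out:
  commands: "0.009 -0.021 0 3.7 0.012;0.009 -0.021 0 3.7 0.012;0.009 -0.021 0 3.7 0.012;0.009 -0.021 0 3.7 0.012;0.009 -0.021 0 3.7 0.012"

```text
time_s: 25.55
tool_pos: [534.7, 93.3, 106.9]
tool_rot: [-0.0, 0.191, 0.982, -0.0]
ft_force: [-0.0, 0.5, -1.5]
grip_width: 15.0
grip_force: 30.0
```

Emit:
carry_out:
  commands: "0.009 -0.021 0 3.7 0.012;0.009 -0.021 0 3.7 0.012;0.009 -0.021 0 3.7 0.012;0.009 -0.021 0 3.7 0.012;0.007 -0.016 0 3.4 0.012"

```text
time_s: 26.05
tool_pos: [577.8, -7.0, 106.9]
tool_rot: [-0.0, 0.033, 0.999, -0.0]
ft_force: [1.0, 0.3, -0.9]
grip_width: 15.2
grip_force: 30.0
```

Emit:
carry_out:
  commands: "0 0 0 0 0.012;0 0 0 0 0.012;0 0 0 0 0.012;0 0 0 0 0.012;0 0 0 0 0.012"

```text
time_s: 26.55
tool_pos: [577.5, -5.2, 106.6]
tool_rot: [0.0, 0.034, 0.999, 0.0]
ft_force: [-0.7, -0.4, -1.9]
grip_width: 14.9
grip_force: 30.0
```

```bash
python3 - <<'E'
from st import *
st(); P=camera_params("wrist"); im=read_camera("wrist"); np.save("w9.npy",P,allow_pickle=True)
crop(im,200,90,230,175,3.4,"pics/w9.png")
E
```

```text
t 26.55 tcp [577.5  -5.2 106.6] jaw deg 86.1 w 14.9 gf 30.0 F [-0.7 -0.4 -1.9] q6 -1.58
```

View pics/w9.png

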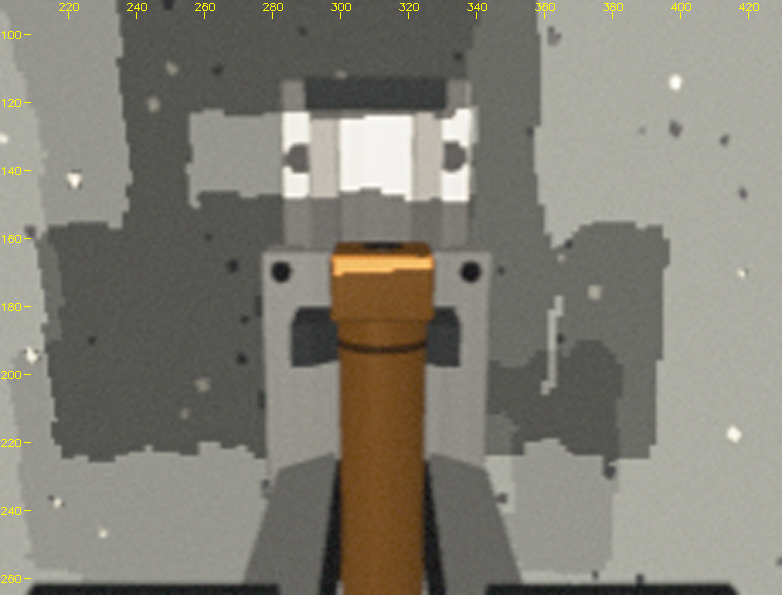

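The wrist view shows the carriage's outer edge at raw (277,164) to (344,164), the V-block top at raw columns 285 to 335 and rows 181 to 197, and the held axle's end at raw columns 298 to 327, centred between them.

```bash
python3 - <<'E'
from h import *
P=np.load("w9.npy",allow_pickle=True).item()
a=np.radians(-3.9);ex=np.array([np.cos(a),np.sin(a)])
w=ray("wrist",[(277.2,164.1),(344.1,164.1)],27,P);d=w[1]-w[0];print("edge",w.round(1),np.linalg.norm(d),"perp dir deg",np.degrees(np.arctan2(d[1],d[0]))-90,"carr c",w.mean(0)+42*ex,w.mean(0)-42*ex)
w=ray("wrist",[(285.3,180.6),(335.3,180.6)],50,P);print("vb top far edge",w.round(1),np.linalg.norm(w[0]-w[1]),w.mean(0)+28*ex)
A=106.6-7.3
for z,p in ((A+9,[(297.6,166),(327.6,166)]),(A+9,[(299,184.5),(327,184.5)])):
  w=ray("wrist",p,z,P);print("axle end",w.round(1),np.linalg.norm(w[0]-w[1]),w.mean(0)+49*ex,w.mean(0)+37*ex)
E
```

```text
edge [[536.8 -32.7]
 [540.8  25. ]] 57.74333091956965 perp dir deg -3.965611231634199 carr c [580.73276334  -6.70903379] [496.92728391  -0.99574937]
vb top far edge [[547.5 -24.5]
 [550.2  15. ]] 39.67323942142262 [576.79235929  -6.65413923]
axle end [[528.6 -10.4]
 [529.8   6.9]] 17.372225476146433 [578.10605781  -5.07203571] [566.13384646  -4.25585222]
axle end [[539.6 -10.5]
 [540.7   6. ]] 16.473241169962797 [589.02606979  -5.58578133] [577.05385844  -4.76959784]
```

Emit:
carry_out:
  commands: "0.001 -0.0015 -0.010 0 0.012;0 0 -0.015 0 0.012;0 0 -0.013 0 0.012;0 0 -0.008 0 0.012;0 0 -0.004 0 0.012"

```text
time_s: 27.1
tool_pos: [578.1, -7.2, 54.9]
tool_rot: [-0.001, 0.034, 0.999, 0.0]
ft_force: [-0.2, -0.1, -1.4]
grip_width: 15.2
grip_force: 30.0
```

Emit:
carry_out:
  commands: "0 0 -0.002 0 0.012;0 0 0 0 0.012;0 0 0 0 0.024;0 0 0 0 0.024;0 0 0 0 0.026"

```text
time_s: 27.6
tool_pos: [578.8, -7.4, 54.8]
tool_rot: [0.0, 0.034, 0.999, -0.0]
ft_force: [-0.8, 0.4, -0.3]
grip_width: 25.4
grip_force: 0.0
```

```bash
python3 - <<'E'
from st import *
st(); im=read_camera("wrist")
crop(im,200,90,230,175,3.4,"pics/w10.png")
E
```

```text
t 27.6 tcp [578.8  -7.4  54.8] jaw deg 86.1 w 25.4 gf 0.0 F [-0.8  0.4 -0.3] q6 -1.58
```

View pics/w10.png

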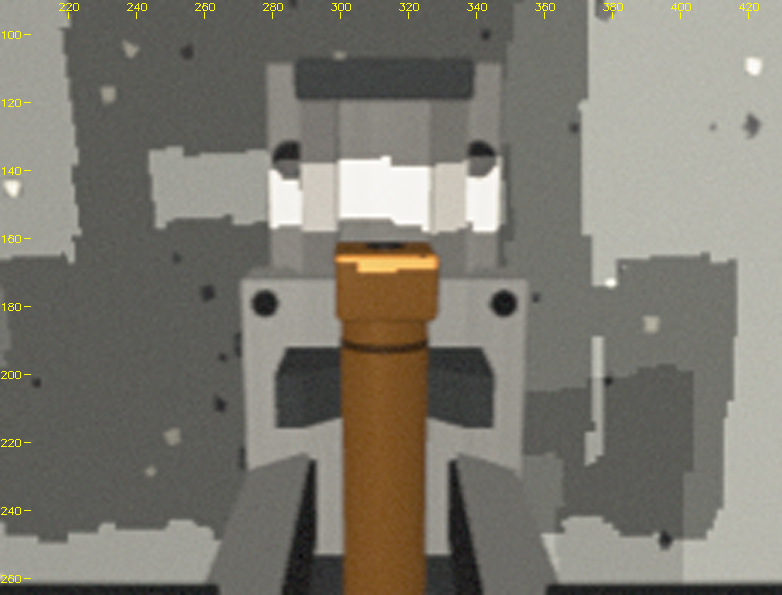

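The axle lies in the V-blocks (raw columns 299 to 328) and the fingers are open. I'll retreat and check everything from above.

Emit:
carry_out:
  commands: "0 0 0.005 0 0.030;0 0 0.020 0 0.030;0 0 0.030 0 0.030;0 0 0.030 0 0.060;0 0 0.030 0 0.094"

```text
time_s: 28.15
tool_pos: [578.5, -7.3, 171.1]
tool_rot: [0.0, 0.034, 0.999, -0.0]
ft_force: [0.2, 0.6, 0.3]
grip_width: 42.7
grip_force: 0.0
```

Emit:
carry_out:
  commands: "-0.030 0.040 0 0 0.094;-0.030 0.040 0 0 0.094;-0.030 0.040 0 0 0.094;-0.030 0.040 0 0 0.094;-0.030 0.040 0 0 0.094"

```text
time_s: 28.65
tool_pos: [427.2, 194.0, 170.1]
tool_rot: [0.0, 0.034, 0.999, 0.0]
ft_force: [0.9, 0.3, -0.0]
grip_width: 82.2
grip_force: 0.0
```

Emit:
carry_out:
  commands: "0 0.040 0 0 0.094;0 0.040 0 0 0.094;0 0.030 0 0 0.094;0 0 0 0 0.094;0 0 0 0 0.094"

```text
time_s: 29.15
tool_pos: [428.4, 302.8, 169.5]
tool_rot: [-0.0, 0.034, 0.999, -0.0]
ft_force: [-0.3, -0.8, 0.1]
grip_width: 94.1
grip_force: 0.0
```

```bash
python3 - <<'E'
from st import *
st(); im=read_camera("top"); cv2.imwrite("pics/topraw2.png",im[:,:,::-1])
crop(im,345,115,190,155,4,"pics/fix2.png")
E
```

```text
t 29.15 tcp [428.4 302.8 169.5] jaw deg 86.1 w 94.1 gf 0.0 F [-0.3 -0.8  0.1] q6 -0.96
```

View pics/fix2.png

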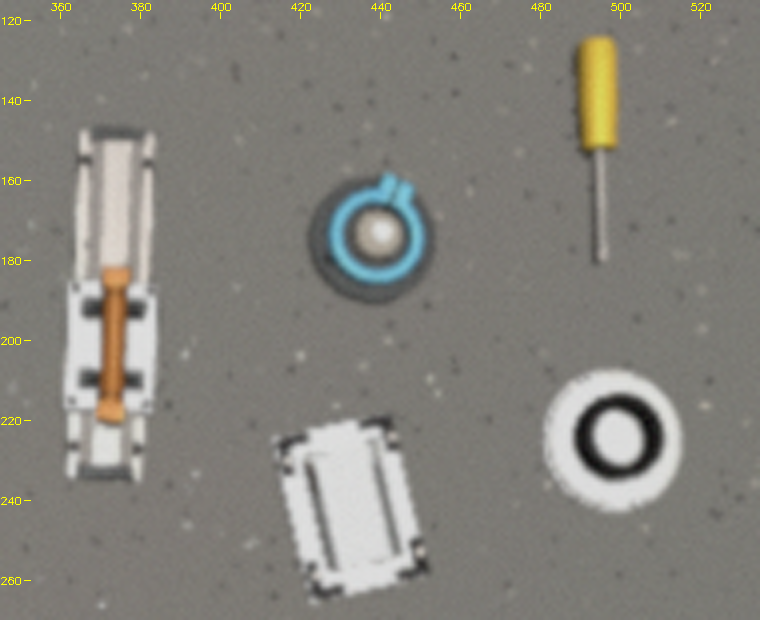

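All four parts look in place. I'll do a quick numeric check before handing in.

```bash
sed '/^rect("shell",/,$d; s/topraw/topraw2/' meas.py > m2.py; cat >> m2.py <<'E'
from scipy.optimize import least_squares
m=(H>85)&(H<105)&(Sa>70); w=ray("top",cont(m,(415,150,460,200)),17,P)
print("ring",least_squares(lambda p:np.hypot(*(w-p[:2]).T)-p[2],[650,-183,31],loss="soft_l1",f_scale=.5).x.round(1))
circ("race",V<90,(484,208,515,240),17)
rect("axle",(Sa>100)&(H<25),(355,175,388,226),46)
for b in ((355,184,388,199),(355,202,388,217)):
    u0,v0,u1,v1=[S*x for x in b]; y,x=np.nonzero((V<90)[v0:v1,u0:u1]); print("vb",ray("top",[((x.mean()+u0)/S,(y.mean()+v0)/S)],48,P).round(1))
E
python3 m2.py
```

```text
ring [ 650.5 -184.3   32.7]
race [ 514.5 -338.4] [52.5 57.6]
axle centre [577.6  -6.7] size [98.3 17.8] long axis deg -3.4
vb [[599.3  -7.8]]
vb [[554.3  -4.5]]
```

All four agree with their fixtures to within about 2 mm, so I'll hand in.

```bash
python3 -c "
from cell import *
print(hand_in())"
```

```text
the job is handed in; nothing more can be done
None
```

I loaded all four parts into their fixtures and handed the job in at about 29 s on the robot's clock; it gave no verdict. In the last camera check the ring, race and axle were within about 2 mm of their fixtures and the shell stood between its stops; I never moved the jar or screwdriver.

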